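Load the core ring and release the slide carriage to the tamping stand

TASK

Get the copper core ring ready for tamping: set it down, without dropping it, flat in the round seat of the brass carriage while the lock pin still holds the carriage. Then draw the lock pin all the way out of the carriage, lay its handle over fully into the side notch so that it stays parked, and push the loaded carriage along the rail right up to the end stop under the tamper guide. Leave the dish, the tamper and the sample tin where they stand.

Things in the scene. Friction and masses are not known exactly. Their poses are not given: they have to be found in the camera images.
- rail: Fixed grooved steel slide rail, 320 long (its y), 70 wide (its x), top 24 high; lock block and tamping stand are fixed to it. Origin: centre of its underside, on the bench; +y runs along the rail to the end stop, +x away from the robot, z up. End stop: block across the rail, y 122 to 134, top 46 high.
- notch (a point): Centre of the side notch in the steel lock block, at rail x -114, y -39.5, 35 high; axes as the rail's. Block: on the robot's side of the rail, rail x -130 to -46, y -65 to -35, top 52 high. A slot 12 wide runs along its top (along x, centred at y -50); the notch, 15 wide, opens from the slot's outer end through the +y wall, its floor 33 high.
- guide (a point): Centre of the underside of the brass guide bush (42 diameter) over the rail at rail x 0, y 80, 153 high. It hangs on the fixed tamping stand: arm 20 wide, 166 to 184 high, running aslant to the column 20 diameter at rail x 60, y 145, 260 high; foot rail x 30 to 88, y 117 to 173, 12 high.
- carriage (a joint): Brass ring carriage on the rail, in m: 0 = loading place, where the pin locks it; grows along the rail's +y; 0.130 = against the end stop, seat under the guide. Rubs with about 2 N, stays where it is left. Plate 72 wide, reaching 42 either side of the seat's centre, top 45 high; a tail 50 wide runs back (-y) to 88 from the seat's centre and ends in the push plate.
- seat (a point): Centre of the floor of the carriage's round seat, 45 above the bench; axes as the rail's. The rim round it is 6 high, inner diameter 59.6, outer 72, open in a gap about 30 wide on both flanks (-x and +x).
- push_plate (a point): Centre of the rear (-y) face of the carriage's upright push plate: 50 wide along x, 8 thick, from 45 to 85 above the bench; this point is 65 high and 88 behind (-y) the seat's centre.
- pin (a joint): Draw of the steel lock pin (10 thick), in m: 0 = home, its end 15 mm deep in the bore in the carriage's -x flank; grows as it is drawn along the rail's -x; 0.036 = end of its travel, clear of the carriage. Only from 0.031 on does the handle's stem stand before the side notch. Rubs with about 2 N, no spring.
- handle (a joint): Turn of the pin's handle about the pin's axis, rad: 0 = upright; grows as it is laid towards the rail's +y; 1.35 = fully down in the notch. The slot's walls keep it within about 0.2 of upright until it stands before the notch; tipped more than about 0.3 into the notch it falls the rest by its own weight, and then the pin cannot slide back.
- pin_knob (a point): Centre of the steel ball knob (18 diameter) on the pin's handle, a round stem 8 thick. The knob is 48 from the pin's axis, which lies 35 above the bench along the rail's x, at rail y -50. Pin home, handle upright: rail x -80, y -50, 83 high; drawn out fully: rail x -116.
- core_ring: Loose aged copper core ring (open tube), outer diameter 56, inner 51, height 25, about 90 g, lying flat on the bench. Origin: centre of its underside; z is its axis.
- dish: Bystander: white ceramic drying dish, rim diameter 86, 30 high. Origin: centre of its underside.
- tamper: Bystander: green anodised aluminium hand tamper standing on its foot (49 diameter), 190 tall, handle 28 diameter. Origin: centre of its underside.
- tin: Bystander: small lidded aluminium sample tin, 56 diameter, 36 high. Origin: centre of its underside.
Things that resemble listed ones, but are neither listed nor needed, are in the scene too. Several things look just like the core_ring: the one meant starts farthest from the robot's base.

How it is judged:
On the way, in this order (a step that is already met when the one before it is completed fails the run):
1. the core ring is seated flat in the carriage's seat, the pin still locking the carriage (horizontal distance between core_ring and seat below 0.004 m and z of core_ring in the frame of seat between -0.003 and 0.002 m and angle between core_ring's own z axis and vertical below 0.06 rad and value of joint carriage below 0.005 m and value of joint pin below 0.01 m), for 0.2 s.
2. the pin is drawn out and its handle laid over in the side notch, the carriage still at the loading place (value of joint pin above 0.029 m and value of joint handle above 1.15 rad and value of joint carriage below 0.005 m), for 0.2 s.
3. the carriage, with the ring, is against the end stop (value of joint carriage above 0.126 m and horizontal distance between core_ring and seat below 0.004 m and z of core_ring in the frame of seat between -0.003 and 0.002 m and angle between core_ring's own z axis and vertical below 0.06 rad), for 0.2 s.
At the end, for the whole second after the job is handed in: The ring lies at rest and flat in the seat (centred within 4 mm, raised less than 2 mm, tilted less than 0.06 rad), the pin is drawn at least 29 mm with its handle laid over at least 1.15 rad in the notch, and the carriage is within 4 mm of the end stop (all of step 3 and value of joint pin above 0.029 m and value of joint handle above 1.15 rad and linear speed of core_ring below 0.02 m/s); the robot touches nothing.
It fails at once if the dish is knocked away (more than 25 mm) or tipped (distance of dish from where it was at the start of the episode above 0.025 m or angle between dish's own z axis and vertical above 0.5 rad).
It fails at once if the tamper is knocked away (more than 25 mm) or tipped (distance of tamper from where it was at the start of the episode above 0.025 m or angle between tamper's own z axis and vertical above 0.5 rad).
It fails at once if the tin is knocked away (more than 25 mm) or tipped (distance of tin from where it was at the start of the episode above 0.025 m or angle between tin's own z axis and vertical above 0.5 rad).
It fails at once if the ring is dropped onto the carriage instead of being set down (let go more than about 12 mm above it) (horizontal distance between core_ring and seat below 0.04 m and linear speed of core_ring above 0.5 m/s and contact force between the fingers and core_ring below 0.01 N).
It also fails if it takes over 54 s, if anything falls off the work surface, if the arm or the gripper's body presses on something with over 40 N, if the wrist force passes 120 N, or if a joint passes its speed limit or range.

ROBOT

A 6-joint arm with a two-finger parallel gripper is mounted at the origin on the work surface. World frame = base frame: x ahead of the robot, y to its left, z up, the work surface at z = 0. Lengths are in m, angles in rad, forces in N, time in s.
With the tool pointing down it reaches from about 0.25 to 0.775 m from the base axis. Payload 8.9 kg.
Tool frame: the origin (TCP) lies on the centre line of the jaws, within the pads' length; the fingertips stand 17 mm ahead of it and the grasp point (between the pads) lies 2 mm behind it; z points along the fingers, y is the line along which they close (so a half turn about z gives the same grasp; the last joint's range is limited). The gripper opens to 85 mm and grips with 20 to 120 N. Pads are 22 mm wide; open, the fingers measure 114 mm over their backs; the gripper's body (76 mm by 85 mm) begins 54 mm behind the grasp point. The pads swing forward as they close: fully open they stand 13 mm farther back than shut.
Start: joints at [-1.436, 0.291, -0.153, 1.127, 0, 1.431], TCP at [0.142, -0.505, 0.224] pointing down, gripper open.
Joint ranges: [-2.52, 2.52], [-0.91, 1.74], [-1.3, 1.37], [-1.96, 2.02], [-1.52, 1.47], [-3.14, 3.14]. Speed limits (rad/s): [2.22, 2.22, 2.79, 3.14, 3.14, 3.14].

INTERFACE

Orientations are given as [roll, pitch, yaw] about the fixed x, y, z axes, in that order (R = Rz(yaw) Ry(pitch) Rx(roll)).
In Python, from workcell import * gives the robot as it stands.
- The arm moves only by the tool send_rows, never from a script. Its argument "targets" is a list of rows, each a list of 5 numbers: the shift along the tool's x, y, z each as a share of 0.5 m, from -1 to 1, then the turn about the tool's z as a share of pi rad, from -1 to 1, then the opening, from 0 (shut) to 1 (fully open). A call has 1 to 8 rows; each row is the pose to reach, as a shift and turn from the pose commanded when the call began, along the tool's axes at that moment, turning the shorter way round; what a row does not reach only later rows make up. A row lasts 1/8 s, in which the tool goes at most 62.5 mm and 10.7 degrees, less where a joint would pass 70% of its speed; a pose out of reach is approached as far as the arm can. A call with a number of a shift or a turn outside -1 to 1 is refused whole. A call with a gripper value outside its range is refused whole. The fingers move at their own pace and stop on an object; "force" is the grip in N (left out, the last holds). Time passes only in rows, so rows that repeat a pose let the fingers close. It gives the time, the measured TCP pose, the force, the opening and the grip force at its end, in the units of the state.
- observe(): the state, without advancing time (a new reading comes with each control period).
- read_camera(name): name is "scene" or "top" or "wrist"; returns (picture, depth): 384x512x3 uint8, red, green, blue; 384x512 float32, m along the optical axis (not along the pixel's ray), 0 where there is no reading.
- get_calibration(name): a dict with "K" (3x3 intrinsics, pixels), "rvec" (rotation vector, rad) and "tvec" (3), from world to camera coordinates, as OpenCV has them. Camera axes: x right, y down, z forward; pixel columns grow to the right and rows downward; lengths in m; the calibration is good to about 2 mm. A picture is of the moment at which its call begins: read the wrist's pose just before it. get_calibration takes no time and is no camera call; for the wrist camera it gives the pose at the moment of the call.
- finish_job(): hands the job in; it is judged then, once.
The state is a dict: "time_s": time; "qpos": joint angles; "qvel": joint speeds; "joint_efforts": joint torques, N m; "ee_pos": TCP position; "tool_rot": TCP orientation; "wrist_force": force on the tool from outside, world axes, zero at the start; "ft_torque": the same for the moment, N m; "gripper_width": opening from 0.0 (shut) to 1.0 (fully open); "grip_force": force on a finger pad.
Only numpy, scipy, OpenCV 4.12 (cv2) and the standard library are available. Lean on these libraries where they do the work, as an engineer would, in place of code of your own. Each camera call takes 0.05 s, during which the arm holds its last target. There are 200 camera calls.

## Working session

There is one attempt and no reset: what is moved stays moved. The work goes in short steps, Python scripts to look and compute and a tool call to move; the robot and the scene stay as the last step left them, time stands still between calls to the robot, and variables do not carry over. Pictures are saved under pics/ and viewed, at most 10 in all, crops included, and the job is handed in when it is done.

Besides the shell and the picture viewer there is one more tool, called as name([rows], argument=value, ...), one row to a line, values as JSON. send_rows: Moves the arm, as the interface text tells. Its arguments: {"type":"object","properties":{"targets":{"type":"array"},"force":{"type":"number"}},"required":["targets"]}

```bash
mkdir -p pics; ls
cat > h.py <<'E'
from workcell import *
import numpy as np, cv2
def cal(n):
    c=get_calibration(n); R,_=cv2.Rodrigues(np.array(c["rvec"],float)); return np.array(c["K"],float),R,np.array(c["tvec"],float).ravel()
def ray(c,u,v):
    K,R,t=c; d=R.T@np.linalg.inv(K)@np.array([u,v,1.]); return -R.T@t,d
def onz(c,u,v,z):
    o,d=ray(c,u,v); return o+d*(z-o[2])/d[2]
def cloud(c,dep):
    K,R,t=c; v,u=np.indices(dep.shape); p=np.stack([(u-K[0,2])/K[0,0]*dep,(v-K[1,2])/K[1,1]*dep,dep],-1)
    return (p-t)@R
def proj(c,P):
    K,R,t=c; q=K@(R@np.array(P,float)+t); return q[:2]/q[2]
E
python3 - <<'E'
from h import *
for n in("scene","top"):
    c=cal(n);im,d=read_camera(n);np.savez(n+".npz",im=im,d=d);cv2.imwrite(f"pics/{n}0.png",im[...,::-1])
    print(n,-c[1].T@c[2],c[0][0,0],[onz(c,u,v,0).round(3) for u,v in((0,0),(511,0),(0,383),(511,383))])
print(observe())
E
```

```text
pics
scene [ 0.9906646  -0.4552645   0.71505743] 365.9437321854044 [array([-1.773,  0.329,  0.   ]), array([0.539, 2.518, 0.   ]), array([ 0.494, -0.579,  0.   ]), array([1.188, 0.047, 0.   ])]
top [0.40359564 0.02720137 0.902524  ] 347.1117579499646 [array([1.135, 0.787, 0.   ]), array([ 1.186, -0.727,  0.   ]), array([0.099, 0.617, 0.   ]), array([ 0.129, -0.607,  0.   ])]
{'time_s': 0.1, 'qpos': array([-1.43631234e+00,  2.91230826e-01, -1.54036893e-01,  1.12667634e+00,
        1.03903035e-06,  1.43150880e+00]), 'qvel': array([ 0.00201941, -0.00098268,  0.00043186, -0.00080319, -0.00102926,
       -0.00058746]), 'joint_efforts': array([ 1.69588177e-03, -5.37976706e+01,  3.31920004e+01,  9.22412204e-03,
       -1.49385310e-04, -3.02966164e-06]), 'ee_pos': array([ 0.14189955, -0.50506018,  0.22329136]), 'tool_rot': array([-3.14045618e+00, -1.60377746e-04,  2.73771422e-01]), 'wrist_force': array([-0.13836385, -0.75266026, -0.12091618]), 'ft_torque': array([ 0.04780279,  0.0167645 , -0.03634053]), 'grip_force': 0.0, 'gripper_width': 0.9965828995817702}
```

View pics/top0.png

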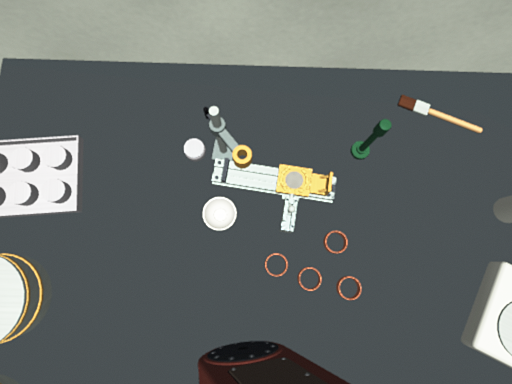

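View pics/scene0.png

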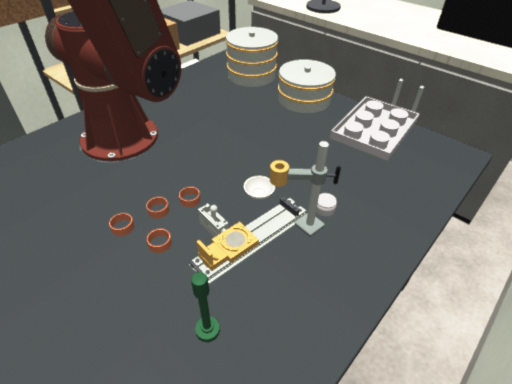

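Top view: four copper rings at (276,264), (310,279), (349,288), (336,241). The carriage seat is near (294,180), the push plate near (330,183), the lock block near (289,213), the guide at (242,155), the dish at (219,213), the tamper at (361,150) and the tin at (194,149). (336,241) looks farthest from the base; I'll measure to check.

Run:
```python
from h import *
for n in("top","scene"):
    z=np.load(n+".npz");im=z["im"];d=z["d"];c=cal(n);P=cloud(c,d)
    hsv=cv2.cvtColor(im,cv2.COLOR_RGB2HSV)
    m=((hsv[...,0]<13)|(hsv[...,0]>174))&(hsv[...,1]>110)&(hsv[...,2]>70)&(d>0)
    m=m&(P[...,2]<.05)&(P[...,0]>.15)
    m=cv2.morphologyEx(m.astype(np.uint8),cv2.MORPH_CLOSE,np.ones((3,3)))
    k,l,s,ce=cv2.connectedComponentsWithStats(m)
    for i in range(1,k):
        if s[i,4]<40: continue
        cn=max(cv2.findContours((l==i).astype(np.uint8),cv2.RETR_EXTERNAL,cv2.CHAIN_APPROX_NONE)[0],key=len)
        e=cv2.fitEllipse(cn); pz=P[l==i]; 
        w=onz(c,*e[0],.025 if n=="top" else .0125); print(n,"ring",np.round(e[0],1),np.round(e[1],1),s[i,:4],"xyz",w.round(4),"zmax",np.percentile(pz[:,2],[50,95]).round(4),"R",np.hypot(*w[:2]).round(3), "R/side", )
    # rail top surface
    r=(abs(P[...,2]-.024)<.004)&(d>0)&(P[...,0]>.3)&(P[...,0]<.75)&(abs(P[...,1])<.35)&(hsv[...,1]<90)&(hsv[...,2]>90)
    r=cv2.morphologyEx(r.astype(np.uint8),cv2.MORPH_OPEN,np.ones((2,2)));k,l,s,ce=cv2.connectedComponentsWithStats(r)
    for i in range(1,k):
        if s[i,4]>150:
            rc=cv2.minAreaRect((P[l==i][:,:2]*1000).astype(np.float32)); print(n,"rail",s[i],rc,np.median(P[l==i][:,2]))
    b=(hsv[...,0]>15)&(hsv[...,0]<32)&(hsv[...,1]>120)&(d>0)&(P[...,2]<.2)&(P[...,0]>.3)&(abs(P[...,1])<.35)&(P[...,0]<.75)
    for lo,hi in((.04,.048),(.048,.055),(.075,.09),(.15,.2)):
        q=P[b&(P[...,2]>lo)&(P[...,2]<hi)]
        if len(q)>5: print(n,"brass",lo,hi,len(q),cv2.minAreaRect((q[:,:2]*1000).astype(np.float32)),q.mean(0).round(4))
im=np.load("top.npz")["im"][130:310,180:380];cv2.imwrite("pics/crop_top.png",cv2.resize(im,None,fx=4,fy=3.3333,interpolation=cv2.INTER_CUBIC)[...,::-1])
```

```text
top ring [406.8 102. ] [11.3 17.3] [399  95  17  15] xyz [ 0.8365 -0.3844  0.025 ] zmax [0.0156 0.0183] R 0.921 R/side
top ring [335.3 241.6] [21.6 23.3] [324 231  24  22] xyz [ 0.454  -0.1832  0.025 ] zmax [0.0192 0.026 ] R 0.49 R/side
top ring [275.9 264.3] [22.  22.7] [265 253  23  24] xyz [ 0.3942 -0.0346  0.025 ] zmax [0.0225 0.0268] R 0.396 R/side
top ring [309.1 278.4] [22.3 23.5] [298 267  24  24] xyz [ 0.3624 -0.117   0.025 ] zmax [0.0223 0.0265] R 0.381 R/side
top ring [348.7 287.7] [22.3 24.7] [337 276  25  24] xyz [ 0.3428 -0.214   0.025 ] zmax [0.0201 0.0268] R 0.404 R/side
top rail [229 163  50  14 298] ((626.217041015625, 28.358722686767578), (129.0923614501953, 39.715816497802734), 84.58927154541016) 0.023548944594763276
top rail [227 177  50  15 383] ((526.8184204101562, 8.015419006347656), (219.90097045898438, 117.69158172607422), 19.305837631225586) 0.02370021524277494
top brass 0.04 0.048 279 ((602.5118408203125, -93.7421875), (121.873779296875, 72.25242614746094), 82.84701538085938) [ 0.6012 -0.0926  0.0448]
top brass 0.048 0.055 78 ((597.1016845703125, -98.86571
[... 1104 characters left out ...]
9062), (90.7273178100586, 650.8184814453125), 30.74430274963379) 0.023909257195043904
scene brass 0.04 0.048 449 ((602.3182983398438, -100.14939880371094), (129.81097412109375, 73.65060424804688), 82.26481628417969) [ 0.611  -0.1039  0.0451]
scene brass 0.048 0.055 117 ((603.5659790039062, -104.46776580810547), (121.38782501220703, 55.97470474243164), 82.50650787353516) [ 0.6047 -0.0998  0.0511]
scene brass 0.075 0.09 75 ((595.1710815429688, -161.37518310546875), (7.526571273803711, 50.489925384521484), 83.54859924316406) [ 0.5976 -0.1625  0.0829]
scene brass 0.15 0.2 349 ((623.4035034179688, 50.34722137451172), (40.2859001159668, 41.150054931640625), 51.0814323425293) [0.6286 0.044  0.1838]
```

View pics/crop_top.png

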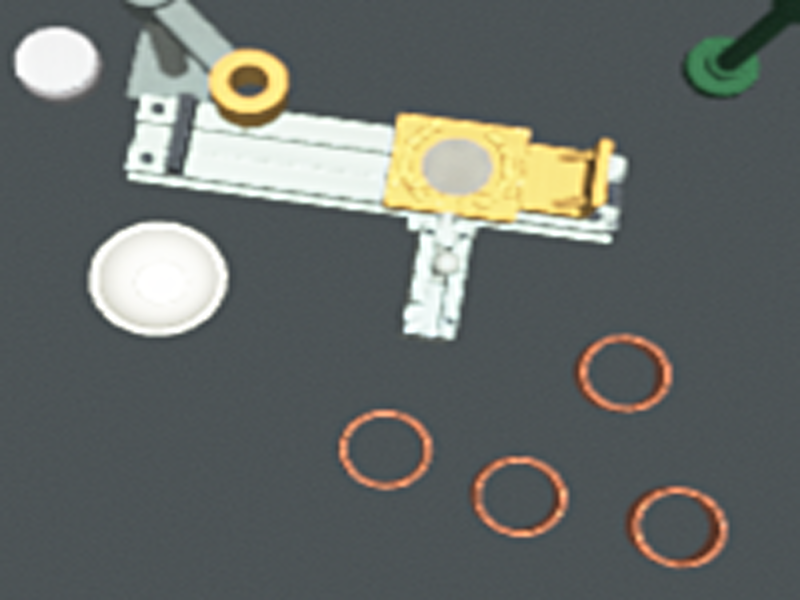

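The crop confirms the choice: the ring at (336,241), world about (0.453, -0.184) and R 0.489, is the farthest. Next I move over it for close views.

```bash
cat >> h.py <<'E'
from scipy.spatial.transform import Rotation as Ro
def mv(p,yaw):
    s=observe(); R=Ro.from_euler("xyz",s["tool_rot"]); d=R.inv().apply(np.array(p)-s["ee_pos"])/.5
    t=-((yaw-s["tool_rot"][2]+np.pi)%(2*np.pi)-np.pi)/np.pi
    print("row",d.round(4),round(t,4),"from",s["ee_pos"].round(4),s["tool_rot"].round(4),s["time_s"])
E
python3 - <<'E'
from h import *
s=observe();c=cal("wrist");R=Ro.from_euler("xyz",s["tool_rot"]).as_matrix()
print("cam in tool",R.T@(-c[1].T@c[2]-s["ee_pos"]),"\naxes",(c[1]@R).round(3),c[0])
mv([.45,-.184,.28],1.445)
E
```

```text
cam in tool [ 0.0731699  -0.00033218 -0.15050795] 
axes [[ 0.001  1.     0.001]
 [-0.958  0.001 -0.286]
 [-0.286 -0.     0.958]] [[340.70735977   0.         259.23235267]
 [  0.         340.70735977 190.77255002]
 [  0.           0.           1.        ]]
row [ 0.7669 -0.4517 -0.1128] -0.3728 from [ 0.1419 -0.5051  0.2233] [-3.1405e+00 -2.0000e-04  2.7380e-01] 0.1
```

send_rows([
  [0.1,-0.06,-0.1,-0.06,1],
  [0.25,-0.14,-0.11,-0.12,1],
  [0.4,-0.22,-0.11,-0.18,1],
  [0.54,-0.31,-0.11,-0.24,1],
  [0.66,-0.39,-0.11,-0.3,1],
  [0.77,-0.45,-0.11,-0.36,1],
  [0.82,-0.48,-0.11,-0.373,1],
  [0.82,-0.48,-0.11,-0.373,1],
])

```text
time_s: 1.1
ee_pos: [0.473, -0.1615, 0.2786]
tool_rot: [-3.141, -0.0, 1.447]
wrist_force: [0.1, -0.5, -0.4]
gripper_width: 1.001
grip_force: 0.0
```

send_rows([
  [0,0,0,0,1],
  [0,0,0,0,1],
  [0,0,0,0,1],
])

```text
time_s: 1.48
ee_pos: [0.4711, -0.1644, 0.2787]
tool_rot: [-3.141, 0.0, 1.444]
wrist_force: [-0.2, 0.3, 0.9]
gripper_width: 0.997
grip_force: 0.0
```

Run:
```python
from h import *
s=observe();c=cal("wrist");im,d=read_camera("wrist");print(s["ee_pos"],s["tool_rot"],s["time_s"],abs(s["qvel"]).max())
np.savez("w1.npz",im=im,d=d,K=c[0],R=c[1],t=c[2]);cv2.imwrite("pics/w1.png",im[...,::-1])
mv([.55,-.09,.28],1.445)
```

```text
[ 0.47109297 -0.16438285  0.27873104] [-3.14122796e+00  7.14107118e-05  1.44400938e+00] 1.475 0.006978704670112959
row [ 0.1678  0.1376 -0.0024] -0.0004 from [ 0.4711 -0.1645  0.2788] [-3.1415e+00  1.0000e-04  1.4437e+00] 1.525
```

View pics/w1.png

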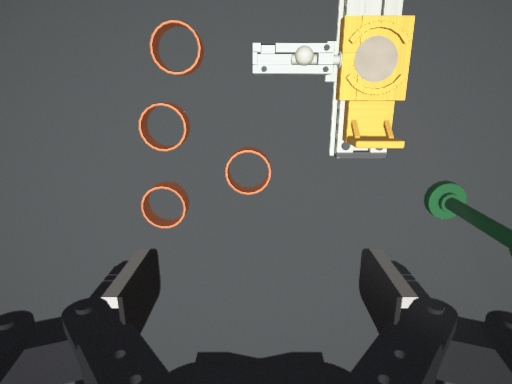

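Wrist view 1: the target ring is at (248,172), the knob at (304,56), the grey seat floor at (376,58) and the push plate at (380,145). Next, a second view for triangulation.

send_rows([
  [0.09,0.08,0,0,1],
  [0.16,0.12,0,0,1],
  [0.16,0.12,0,0,1],
  [0.16,0.12,0,0,1],
  [0.16,0.12,0,0,1],
])

```text
time_s: 2.15
ee_pos: [0.5407, -0.0927, 0.279]
tool_rot: [3.142, 0.0, 1.444]
wrist_force: [0.5, -0.3, -0.1]
gripper_width: 1.0
grip_force: 0.0
```

```bash
cat > tri.py <<'E'
from h import *
s=observe();c=cal("wrist");im,d=read_camera("wrist");print(s["ee_pos"],s["time_s"],abs(s["qvel"]).max())
np.savez("w2.npz",im=im,d=d,K=c[0],R=c[1],t=c[2]);cv2.imwrite("pics/w2.png",im[...,::-1])
W=[]
for f in("w1","w2"):
    z=np.load(f+".npz");W.append(((z["K"],z["R"],z["t"]),z["im"],z["d"]))
def ell(m):
    cn=max(cv2.findContours(m.astype(np.uint8),cv2.RETR_EXTERNAL,cv2.CHAIN_APPROX_NONE)[0],key=len); h=cv2.convexHull(cn); return cv2.fitEllipse(cn),cn[:,0]
def near(m,p,r=45):
    q=np.zeros(m.shape,bool); y,x=np.indices(m.shape); return m&(np.hypot(x-p[0],y-p[1])<r)
def tri(pts):
    A=np.zeros((3,3));b=np.zeros(3)
    for c,p in pts:
        o,v=ray(c,*p);v/=np.linalg.norm(v);M=np.eye(3)-np.outer(v,v);A+=M;b+=M@o
    X=np.linalg.solve(A,b);return X,[np.round(proj(c,X)-p,1) for c,p in pts]
guess={"ring":[.453,-.184,.025],"knob":[.525,-.067,.083],"seat":[.605,-.077,.045]}
res={k:[] for k in guess}
for c,im,d in W:
    P=cloud(c,d);hsv=cv2.cvtColor(im,cv2.COLOR_RGB2HSV);H,S,V=[hsv[...,i].astype(int) for i in range(3)]
    g=proj(c,guess["ring"]); m=near(((H<14)|(H>174))&(S>110)&(V>40),g)
    e,cn=ell(m)
    # top rim : points with depth near rim height
    q=P[m&(P[...,2]>.021)];A=np.c_[2*q[:,:2],np.ones(len(q))];x=np.linalg.lstsq(A,(q[:,:2]**2).sum(1),rcond=None)[0]
    print("ring depth circle",x[:2].round(4),np.sqrt(x[2]+x[0]**2+x[1]**2).round(4),np.median(q[:,2]).round(4),"ellipse",np.round(e[0],1),np.round(e[1],1),onz(c,*e[0],.025).round(4))
    res["ring"].append((c,e[0]))
    g=proj(c,guess["seat"]);m=near((S<60)&(V>90),g,35);k,l,st,ce=cv2.connectedComponentsWithStats(m.astype(np.uint8));i=1+np.argmax(st[1:,4]);e,_=ell(l==i)
    print("seat",np.round(e[0],1),np.round(e[1],1),onz(c,*e[0],.045).round(4),np.median(P[l==i][:,2]).round(4));res["seat"].append((c,e[0]))
    g=proj(c,guess["knob"]);m=near(P[...,2]>.072,g,30)&(S<90)
    e,_=ell(m);print("knob",np.round(e[0],1),np.round(e[1],1),onz(c,*e[0],.083).round(4),P[m].max(0).round(4));res["knob"].append((c,e[0]))
    b=(H>15)&(H<34)&(S>110)&(P[...,0]>.5)
    q=P[b&(abs(P[...,2]-.045)<.003)];r=cv2.minAreaRect((q[:,:2]*1000).astype(np.float32));print("plate",r)
    q=P[b&(P[...,2]>.078)&(P[...,2]<.09)]; print("pushtop",cv2.minAreaRect((q[:,:2]*1000).astype(np.float32)),np.percentile(q[:,2],90))
    q=P[(abs(P[...,2]-.052)<.003)&(S<90)&(P[...,0]<.58)&(P[...,0]>.45)&(P[...,1]>-.15)]; print("block",cv2.minAreaRect((q[:,:2]*1000).astype(np.float32)))
for k in res: print(k,tri(res[k]))
E
python3 tri.py
```

```text
[ 0.54070378 -0.09274539  0.27897801] 2.15 0.0028025479787192886
ring depth circle [ 0.4568 -0.1793] 0.0284 0.0249 ellipse [247.8 170.6] [44.9 46.7] [ 0.4546 -0.1841  0.025 ]
seat [375.7  58.5] [40.7 45.8] [ 0.6059 -0.0763  0.045 ] 0.0455
knob [304.2  54.9] [18.1 19.8] [ 0.5264 -0.0661  0.083 ] [ 0.5345 -0.0575  0.4292]
plate ((603.1139526367188, -98.80870056152344), (128.84425354003906, 72.40441131591797), 82.67611694335938)
pushtop ((594.8961791992188, -159.30384826660156), (7.498706340789795, 49.87572479248047), 82.71408081054688) 0.085999414603483
block ((519.1395874023438, -65.0818862915039), (30.11203384399414, 83.48989868164062), 82.58555603027344)
ring depth circle [ 0.4653 -0.1672] 0.0353 0.0248 ellipse [202.7 229.6] [43.1 45.9] [ 0.4563 -0.1822  0.025 ]
seat [315.  134.7] [38.3 39.9] [ 0.606  -0.0765  0.045 ] 0.0455
knob [241.9 139.4] [16.5 17.2] [ 0.5264 -0.0663  0.083 ] [ 0.5502 -0.0201  0.4295]
plate ((603.7454223632812, -96.5275650024414), (124.22630310058594, 72.24340057373047), 82.91648864746094)
pushtop ((594.9076538085938, -159.0559844970703), (8.03412914276123, 48.92194366455078), 81.8841323852539) 0.08581169338192922
block ((518.6913452148438, -64.58851623535156), (29.744014739990234, 83.83204650878906), 82.78319549560547)
ring (array([ 0.45384342, -0.18656318,  0.0141899 ]), [array([-0., -0.]), array([0., 0.])])
knob (array([ 0.52640395, -0.06620731,  0.08358083]), [array([0.1, 0.1]), array([-0.1, -0. ])])
seat (array([ 0.60584346, -0.07636366,  0.04540969]), [array([0.1, 0. ]), array([-0., -0.])])
```

Heights agree with the text: seat 45.4, knob 83.6, ring silhouette mid-height. Rail yaw is -0.127, and knob to seat is 80.1 mm (80 expected). I'll check how far the open fingertips reach.

Run:
```python
from h import *
z=np.load("w2.npz");c=(z["K"],z["R"],z["t"]);P=cloud(c,z["d"]);d=z["d"]
s=observe();R=Ro.from_euler("xyz",s["tool_rot"]).as_matrix()
T=(P-s["ee_pos"])@R
m=(d>0)&(d<.3)&(abs(T[...,1])<.07)&(abs(T[...,0])<.03)&(abs(T[...,2])<.05)
for sg in(1,-1):
    q=T[m&(T[...,1]*sg>0)];print(len(q),np.percentile(q,[1,50,99],axis=0).round(4))
mv([.454,-.186,.09],3.0144)
```

```text
2344 [[-0.0102  0.0426 -0.0498]
 [ 0.0072  0.0432 -0.0387]
 [ 0.0121  0.0563 -0.0218]]
2343 [[-0.0101 -0.0558 -0.0498]
 [ 0.0071 -0.0426 -0.0388]
 [ 0.012  -0.042  -0.0219]]
row [-0.207  -0.1486  0.3781] -0.4999 from [ 0.5408 -0.0927  0.279 ] [3.1414e+00 2.0000e-04 1.4439e+00] 2.2
```

Run:
```python
from h import *
z=np.load("w2.npz");c=(z["K"],z["R"],z["t"]);P=cloud(c,z["d"]);d=z["d"]
s=observe();R=Ro.from_euler("xyz",s["tool_rot"]).as_matrix()
T=(P-s["ee_pos"])@R
for v in(245,250,255,265,280,295):print(v,[(u,T[v,u].round(3).tolist()) for u in range(100,175,12)])
im=z["im"][200:384,60:460].astype(float);cv2.imwrite("pics/tip.png",cv2.resize(np.clip(im*3,0,255).astype(np.uint8),None,fx=2,fy=2)[...,::-1])
```

```text
245 [(100, [-0.132, -0.219, 0.277]), (112, [-0.125, -0.195, 0.262]), (124, [-0.121, -0.176, 0.254]), (136, [-0.126, -0.164, 0.264]), (148, [-0.133, -0.153, 0.279]), (160, [-0.133, -0.137, 0.279]), (172, [-0.134, -0.121, 0.28])]
250 [(100, [-0.141, -0.221, 0.279]), (112, [-0.141, -0.204, 0.279]), (124, [-0.14, -0.187, 0.278]), (136, [-0.128, -0.161, 0.254]), (148, [0.012, -0.044, -0.028]), (160, [-0.14, -0.137, 0.277]), (172, [-0.141, -0.121, 0.279])]
255 [(100, [-0.148, -0.222, 0.279]), (112, [-0.148, -0.205, 0.279]), (124, [-0.148, -0.188, 0.278]), (136, [0.012, -0.047, -0.032]), (148, [0.011, -0.043, -0.03]), (160, [-0.148, -0.138, 0.279]), (172, [-0.148, -0.122, 0.279])]
265 [(100, [-0.164, -0.224, 0.28]), (112, [-0.16, -0.204, 0.272]), (124, [0.008, -0.052, -0.032]), (136, [0.012, -0.044, -0.04]), (148, [0.009, -0.042, -0.034]), (160, [-0.164, -0.14, 0.279]), (172, [-0.164, -0.123, 0.28])]
280 [(100, [-0.188, -0.227, 0.279]), (112, [0.007, -0.053, -0.042]), (124, [0.012, -0.045, -0.05]), (136, [0.01, -0.042, -0.047]), (148, [0.003, -0.042, -0.036]), (160, [-0.005, -0.042, -0.022]), (172, [-0.188, -0.124, 0.279])]
295 [(100, [0.007, -0.053, -0.052]), (112, [0.011, -0.046, -0.057]), (124, [0.01, -0.043, -0.056]), (136, [0.005, -0.042, -0.048]), (148, [-0.003, -0.043, -0.036]), (160, [-0.213, -0.144, 0.28]), (172, [-0.212, -0.126, 0.279])]
```

View pics/tip.png

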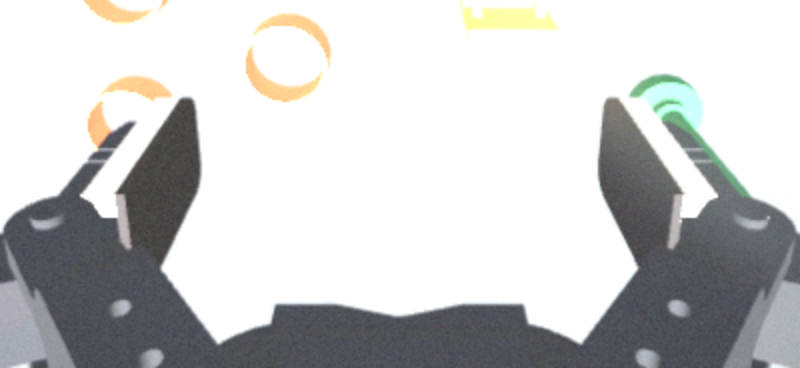

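The open tips measure about 22–26 mm behind the reported TCP, not ahead of it, so I'll re-measure at working openings before going down.

send_rows([
  [-0.1,-0.08,0.05,-0.06,0.67],
  [-0.2,-0.145,0.12,-0.12,0.67],
  [-0.207,-0.149,0.2,-0.18,0.67],
  [-0.207,-0.149,0.22,-0.24,0.67],
  [-0.207,-0.149,0.22,-0.3,0.67],
  [-0.207,-0.149,0.22,-0.36,0.67],
  [-0.207,-0.149,0.22,-0.42,0.67],
  [-0.207,-0.149,0.22,-0.48,0.67],
])

```text
time_s: 3.2
ee_pos: [0.454, -0.1857, 0.169]
tool_rot: [-3.141, 0.0, 2.932]
wrist_force: [0.6, -0.1, -0.4]
gripper_width: 0.672
grip_force: 0.0
```

send_rows([
  [0,0,0,-0.02,0.67],
  [0,0,0,-0.02,0.67],
  [0,0,0,-0.02,0.67],
])

```text
time_s: 3.58
ee_pos: [0.4543, -0.1853, 0.1689]
tool_rot: [-3.142, 0.0, 2.987]
wrist_force: [-0.2, 0.0, 0.4]
gripper_width: 0.672
grip_force: 0.0
```

```bash
cat > tips.py <<'E'
from h import *
s=observe();c=cal("wrist");im,d=read_camera("wrist")
R=Ro.from_euler("xyz",s["tool_rot"]).as_matrix();T=(cloud(c,d)-s["ee_pos"])@R
m=(d>0)&(d<.19)&(abs(T[...,1])<.07)&(abs(T[...,0])<.0115)&(abs(T[...,2])<.06)
print("open",s["gripper_width"])
for sg in(1,-1):
    q=T[m&(T[...,1]*sg>0)];print(len(q),np.percentile(q,[1,50,99.7],axis=0).round(4).tolist())
cv2.imwrite("pics/tips%d.png"%(s["time_s"]*100),im[...,::-1])
import sys
W=cloud(c,d);hsv=cv2.cvtColor(im,cv2.COLOR_RGB2HSV);H,S,V=[hsv[...,i].astype(int) for i in range(3)]
mm=(((H<14)|(H>174))&(S>110)&(V>40)&(np.hypot(W[...,0]-.454,W[...,1]+.186)<.045))
cn=max(cv2.findContours(mm.astype(np.uint8),cv2.RETR_EXTERNAL,cv2.CHAIN_APPROX_NONE)[0],key=len);e=cv2.fitEllipse(cn)
print("ring",np.round(e,1) if 0 else e, onz(c,*e[0],.0142).round(4))
E
python3 tips.py; python3 -c "
from h import *
mv([.454,-.186,.17],3.0144)"
```

```text
open 0.6721842850550339
2824 [[-0.0104, 0.029, -0.0597], [0.0071, 0.0307, -0.039], [0.0115, 0.052, -0.0128]]
2838 [[-0.0102, -0.0494, -0.0595], [0.0069, -0.0293, -0.0389], [0.0115, -0.0276, -0.0127]]
ring ((257.7615966796875, 170.78656005859375), (55.54573440551758, 56.87625503540039), 8.47813606262207) [ 0.4533 -0.1859  0.0142]
row [ 0.0004 -0.0016 -0.0022] -0.0085 from [ 0.4543 -0.1853  0.1689] [-3.1415e+00  1.0000e-04  2.9878e+00] 3.625
```

Ring from this side is (0.4533, -0.1859), consistent. I'll descend partway and check tip height independently with the scene camera.

send_rows([
  [0,0,0.08,-0.009,1],
  [0,0,0.18,-0.009,1],
  [0,0,0.2,-0.009,1],
  [0,0,0.2,-0.009,1],
])

```text
time_s: 4.12
ee_pos: [0.4545, -0.1851, 0.0692]
tool_rot: [3.141, -0.001, 3.017]
wrist_force: [0.4, 0.4, 0.5]
gripper_width: 1.004
grip_force: 0.0
```

Run:
```python
from h import *
s=observe();e=s["ee_pos"];print(e,s["tool_rot"])
for n in("scene","top"):
    c=cal(n);im,d=read_camera(n);P=cloud(c,d);Q=P-e
    m=(d>0)&(np.hypot(Q[...,0],Q[...,1])<.085)&(P[...,2]>.033)&(P[...,2]<.2)&(im.max(2)<90)
    q=P[m];print(n,len(q),np.percentile(q[:,2],[0,1,5,20,50]).round(4))
    u,v=proj(c,e)
    if n=="scene":
        u,v=int(u),int(v);a=im[max(0,v-75):v+60,max(0,u-80):u+80];cv2.imwrite("pics/sc1.png",cv2.resize(np.clip(a*1.8,0,255).astype(np.uint8),None,fx=4,fy=4)[...,::-1]);print("TCP px",u,v)
```

```text
[ 0.45449228 -0.18506807  0.06920462] [ 3.14136058e+00 -5.43991213e-04  3.01736949e+00]
scene 1370 [0.0891 0.0978 0.1116 0.1427 0.1636]
TCP px 155 225
top 274 [0.0974 0.1381 0.143  0.154  0.1692]
```

View pics/sc1.png

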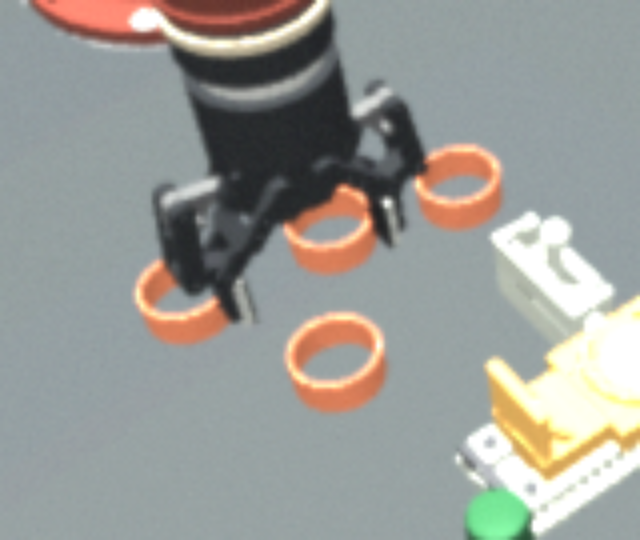

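The scene camera agrees (tips at 0.089–0.095 with TCP 0.069): the real tips sit about 22 mm behind the reported TCP when open and 12.5 mm behind at 57 mm opening. I'll use the measured geometry and go down while watching the force.

send_rows([
  [0,0,0.06,0,1],
  [0,0,0.1,0,1],
  [0,0,0.13,0,1],
  [0,0,0.15,0,1],
  [0,0,0.15,0,1],
])

```text
time_s: 4.85
ee_pos: [0.4545, -0.185, -0.0063]
tool_rot: [3.141, -0.0, 3.018]
wrist_force: [0.4, -0.3, -0.4]
gripper_width: 0.999
grip_force: 0.0
```

send_rows([
  [0,0,0,0,0.6],
  [0,0,0,0,0.6],
  [0,0,0,0,0.6],
  [0,0,0,0,0.6],
], force=20)

```text
time_s: 5.35
ee_pos: [0.455, -0.1854, -0.0054]
tool_rot: [-3.141, 0.001, 3.018]
wrist_force: [-1.7, 0.4, 5.1]
gripper_width: 0.646
grip_force: 20.1
```

send_rows([
  [0,0,-0.006,0,1],
  [0,0,-0.006,0,1],
  [0,0,-0.006,0,1],
  [0,0,-0.006,0.06,1],
  [0,0,-0.006,0.12,1],
  [0,0,-0.006,0.18,1],
  [0,0,-0.006,0.24,1],
  [0,0,-0.006,0.3,1],
])

```text
time_s: 6.35
ee_pos: [0.4544, -0.185, -0.0033]
tool_rot: [-3.141, -0.0, 2.074]
wrist_force: [-0.0, 0.4, -0.9]
gripper_width: 1.0
grip_force: 0.0
```

send_rows([
  [0,0,0,0.06,1],
  [0,0,0,0.12,1],
  [0,0,0,0.18,1],
  [0,0,0,0.2,1],
  [0,0,0,0.2,1],
  [0,0,0,0.2,1],
])

```text
time_s: 7.1
ee_pos: [0.4544, -0.185, -0.0033]
tool_rot: [-3.141, -0.0, 1.454]
wrist_force: [0.6, 0.2, 0.4]
gripper_width: 0.999
grip_force: 0.0
```

send_rows([
  [0,0,0,0,0.6],
  [0,0,0,0,0.6],
  [0,0,0,0,0.6],
  [0,0,0,0,0.6],
], force=25)

```text
time_s: 7.6
ee_pos: [0.4545, -0.185, -0.0029]
tool_rot: [3.141, 0.0, 1.452]
wrist_force: [-1.3, 2.1, 5.8]
gripper_width: 0.646
grip_force: 25.4
```

```bash
python3 -c "
from h import *
mv([.6059,-.0764,.12],1.4436)"
```

```text
row [ 0.2515  0.275  -0.2457] 0.0028 from [ 0.4545 -0.185  -0.0029] [3.1415e+00 1.0000e-04 1.4523e+00] 7.6
```

send_rows([
  [0,0,-0.06,0,0.6],
  [0,0,-0.16,0,0.6],
  [0.02,0.02,-0.24,0,0.6],
  [0.09,0.09,-0.246,0.003,0.6],
  [0.16,0.17,-0.246,0.003,0.6],
  [0.22,0.24,-0.246,0.003,0.6],
  [0.2515,0.275,-0.246,0.003,0.6],
  [0.2515,0.275,-0.246,0.003,0.6],
])

```text
time_s: 8.6
ee_pos: [0.6067, -0.0753, 0.1192]
tool_rot: [-3.141, -0.0, 1.445]
wrist_force: [-0.2, -0.5, -0.3]
gripper_width: 0.65
grip_force: 27.4
```

send_rows([
  [0,0,0,0,0.6],
  [0,0,0,0,0.6],
])

```text
time_s: 8.85
ee_pos: [0.6052, -0.0771, 0.1198]
tool_rot: [-3.141, 0.0, 1.442]
wrist_force: [0.2, -0.2, -1.4]
gripper_width: 0.653
grip_force: 27.4
```

```bash
cat > hold.py <<'E'
from h import *
s=observe();c=cal("wrist");im,d=read_camera("wrist");e0=s["ee_pos"]
R=Ro.from_euler("xyz",s["tool_rot"]).as_matrix();W=cloud(c,d);T=(W-e0)@R
hsv=cv2.cvtColor(im,cv2.COLOR_RGB2HSV);H,S,V=[hsv[...,i].astype(int) for i in range(3)]
mm=((H<14)|(H>174))&(S>100)&(V>35)&(abs(T[...,2]+.012)<.03)&(np.hypot(T[...,0],T[...,1])<.04)
q=W[mm];top=np.percentile(q[:,2],90);print("TCP",e0,"yaw",s["tool_rot"],"ring top z",top.round(4),"min",np.percentile(q[:,2],2).round(4),len(q),"grip",s["grip_force"],s["gripper_width"])
q=q[q[:,2]>top-.003];A=np.c_[2*q[:,:2],np.ones(len(q))];x=np.linalg.lstsq(A,(q[:,:2]**2).sum(1),rcond=None)[0]
print("rim circle",x[:2].round(4),np.sqrt(x[2]+x[0]**2+x[1]**2).round(4),"tool frame",(R.T@(np.r_[x[:2],top]-e0)).round(4))
# brass rim top circle around seat (51 mm high)
b=(H>15)&(H<34)&(S>100)&(abs(W[...,2]-.051)<.002)&(np.hypot(W[...,0]-.606,W[...,1]+.0764)<.04)
print("brass rim pts",b.sum())
cv2.imwrite("pics/hold%d.png"%(s["time_s"]*100),im[...,::-1])
E
python3 hold.py; ls pics | tail -3
```

```text
TCP [ 0.60518932 -0.07707113  0.1198319 ] yaw [-3.14115282e+00  8.51836179e-05  1.44170076e+00] ring top z 0.148 min 0.1249 8339 grip 27.370067490264773 0.6530217374931644
rim circle [ 0.6056 -0.076 ] 0.0264 tool frame [ 0.0011  0.0003 -0.0282]
brass rim pts 1699
top0.png
w1.png
w2.png
```

```bash
ls pics; cp pics/hold8*.png pics/hold.png
```

```text
crop_top.png
hold885.png
sc1.png
scene0.png
tip.png
tips357.png
top0.png
w1.png
w2.png
```

View pics/hold.png

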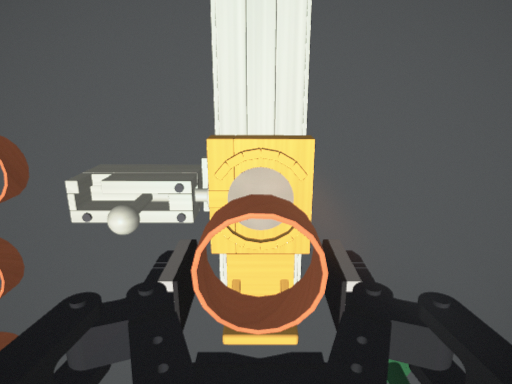

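The ring hangs straight in the jaws (rim around (260,270)), with the seat floor visible at (260,197). I'll fit the bright rim and the seat for the final alignment.

Run:
```python
from h import *
s=observe();c=cal("wrist");im=cv2.imread("pics/hold885.png")[...,::-1].copy()
e0=s["ee_pos"];R=Ro.from_euler("xyz",s["tool_rot"]).as_matrix()
hsv=cv2.cvtColor(im,cv2.COLOR_RGB2HSV);H,S,V=[hsv[...,i].astype(int) for i in range(3)]
m=((H<14)|(H>174))&(S>100)&(V>190);v,u=np.nonzero(m);k=(abs(u-260)<75)&(abs(v-265)<75);u,v=u[k],v[k]
W=np.array([onz(c,a,b,.148)[:2] for a,b in zip(u,v)])
x0=np.array([.6052,-.0771])
for _ in range(8):
    r=np.hypot(*(W-x0).T); g=(r>.0248)&(r<.0288); q=W[g];A=np.c_[2*q,np.ones(len(q))];x=np.linalg.lstsq(A,(q**2).sum(1),rcond=None)[0];x0=x[:2]
th=np.arctan2(*(q-x0).T);print("ring",x0,np.sqrt(x[2]+x0@x0),len(q),np.histogram(th,8)[0], "tool",(R.T@(np.r_[x0,.148]-e0)).round(4))
# brass rim edge lines: carriage plate edges and seat floor grey
g=(S<60)&(V>70)&(abs(np.indices(S.shape)[1]-260)<40)&(abs(np.indices(S.shape)[0]-190)<40)
v,u=np.nonzero(g);Q=np.array([onz(c,a,b,.0454)[:2] for a,b in zip(u,v)]) 
for n in("w1","w2"):
  pass
L=(Q-[.6059,-.0764])@np.array([[.9919,.127],[-.127,.9919]]).T
Y=np.array([[.9919,-.127],[.127,.9919]]);L=(Q-[.6059,-.0764])@Y.T
print("seat floor extents railx",np.percentile(L[:,0],[1,99]),"y",np.percentile(L[:,1],[1,99]))
```

```text
ring [ 0.60559259 -0.0765981 ] 0.026473514316546595 1998 [213 225 258 283 287 261 241 230] tool [ 0.0005  0.0002 -0.0281]
seat floor extents railx [-0.02119906  0.02156984] y [-0.02221583  0.02081672]
```

send_rows([
  [0,0.0006,0.05,0.001,0.6],
  [0,0.0006,0.1,0.001,0.6],
  [0,0.0006,0.125,0.001,0.6],
  [0,0.0006,0.138,0.001,0.6],
  [0,0.0006,0.148,0.001,0.6],
  [0,0.0006,0.148,0.001,0.6],
])

```text
time_s: 9.65
ee_pos: [0.6064, -0.0766, 0.046]
tool_rot: [3.141, 0.0, 1.439]
wrist_force: [-1.0, -0.1, -0.4]
gripper_width: 0.65
grip_force: 27.4
```

send_rows([
  [0,0,0.003,0,0.6],
  [0,0,0.006,0,0.6],
  [0,0,0.006,0,0.6],
])

```text
time_s: 10.02
ee_pos: [0.6062, -0.0765, 0.0428]
tool_rot: [-3.142, 0.0, 1.439]
wrist_force: [0.0, 0.2, -0.9]
gripper_width: 0.652
grip_force: 27.4
```

send_rows([
  [0,0,0.002,0,0.6],
  [0,0,0.002,0,0.6],
  [0,0,0.002,0,0.6],
])

```text
time_s: 10.4
ee_pos: [0.6064, -0.0765, 0.0422]
tool_rot: [3.141, 0.0, 1.439]
wrist_force: [-1.7, 0.9, 4.7]
gripper_width: 0.657
grip_force: 27.8
```

Contact (4.7 N up) at ring bottom ≈ 0.0454, so it is on the floor. Open gently, rise and look.

send_rows([
  [0,0,0,0,0.72],
  [0,0,0,0,0.78],
  [0,0,0,0,0.78],
  [0,0,-0.04,0,0.8],
  [0,0,-0.1,0,0.85],
  [-0.05,0,-0.2,0,1],
  [-0.1,0,-0.28,0,1],
  [-0.1,0,-0.28,0,1],
])

```text
time_s: 11.4
ee_pos: [0.6015, -0.1283, 0.1852]
tool_rot: [3.136, 0.001, 1.438]
wrist_force: [0.2, -0.3, 0.0]
gripper_width: 1.004
grip_force: 0.0
```

send_rows([
  [0,0,0,0,1],
  [0,0,0,0,1],
])

```text
time_s: 11.65
ee_pos: [0.5989, -0.1253, 0.1804]
tool_rot: [-3.139, -0.001, 1.44]
wrist_force: [0.6, 0.1, 0.0]
gripper_width: 0.999
grip_force: 0.0
```

```bash
cat > chk.py <<'E'
from h import *
s=observe();c=cal("wrist");im,d=read_camera("wrist");W=cloud(c,d);print(s["ee_pos"],s["time_s"])
hsv=cv2.cvtColor(im,cv2.COLOR_RGB2HSV);H,S,V=[hsv[...,i].astype(int) for i in range(3)]
a=np.array([.6059,-.0764])
import sys
if len(sys.argv)>1: a=a+float(sys.argv[1])*np.array([.127,.9919])
m=((H<14)|(H>174))&(S>100)&(V>150);v,u=np.nonzero(m);q=np.array([onz(c,i,j,.0704) for i,j in zip(u,v)]);D=W[v,u]
x0=a
for _ in range(8):
    r=np.hypot(*(q[:,:2]-x0).T);g=(r>.024)&(r<.029);p=q[g][:,:2];A=np.c_[2*p,np.ones(len(p))];x=np.linalg.lstsq(A,(p**2).sum(1),rcond=None)[0];x0=x[:2]
dd=D[g];dd=dd[abs(dd[:,2]-.07)<.006];pl=np.linalg.lstsq(np.c_[dd[:,:2]-x0,np.ones(len(dd))],dd[:,2],rcond=None)[0]
print("ring",x0.round(4),"r",np.sqrt(x[2]+x0@x0).round(4),"err vs seat",(x0-a).round(4),"rim z",pl[2].round(4),"tilt",np.hypot(*pl[:2]).round(3))
k=(W[...,2]>.074)&(W[...,2]<.095)&(S<90)&(abs(W[...,0]-.52)<.07)&(abs(W[...,1]+.066)<.03);print("knob pts",k.sum(),W[k].mean(0).round(4) if k.sum() else "")
cv2.imwrite("pics/chk%d.png"%(s["time_s"]*100),im[...,::-1])
E
python3 chk.py; cp pics/chk*.png pics/seated.png
```

```text
[ 0.59889336 -0.12527371  0.18035902] 11.65
ring [ 0.6064 -0.0761] r 0.0261 err vs seat [0.0005 0.0003] rim z 0.07 tilt 0.01
knob pts 526 [ 0.5282 -0.0662  0.0891]
```

View pics/seated.png

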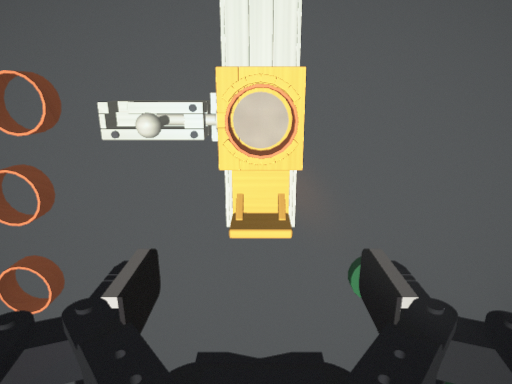

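Seated flat: the ring is at (261,120) in the seat, offset under 1 mm, tilt 0.01, rim z 0.070. The pin is still home, with the knob at (148,125). Next I go to the knob.

```bash
python3 -c "
from h import *
mv([.5264,-.0662,.12],1.4436)"
```

```text
row [ 0.0981 -0.159   0.1214] -0.0011 from [ 0.599  -0.1253  0.1805] [-3.1393e+00 -5.0000e-04  1.4401e+00] 11.7
```

send_rows([
  [0.05,-0.08,0.0,-0.001,0.5],
  [0.097,-0.15,0.05,-0.001,0.5],
  [0.0975,-0.159,0.12,-0.001,0.5],
  [0.0975,-0.159,0.12,-0.001,0.5],
  [0.0975,-0.159,0.12,-0.001,0.5],
])

```text
time_s: 12.32
ee_pos: [0.5281, -0.0675, 0.1225]
tool_rot: [3.141, 0.0, 1.443]
wrist_force: [-0.3, -0.4, 0.2]
gripper_width: 0.498
grip_force: 0.0
```

```bash
python3 tips.py 2>/dev/null | head -3; python3 -c "
from h import *
mv([.5264,-.0662,.062],1.4436)"
```

```text
open 0.4979877453532724
2151 [[-0.0098, 0.0215, -0.0597], [0.0074, 0.0232, -0.0393], [0.0115, 0.0434, -0.0103]]
2195 [[-0.01, -0.0421, -0.0596], [0.0073, -0.0225, -0.0389], [0.0115, -0.0208, -0.0102]]
row [ 0.0025 -0.0046  0.1216] -0.0004 from [ 0.5285 -0.0677  0.1228] [3.1400e+00 2.0000e-04 1.4425e+00] 12.375
```

send_rows([
  [0.0025,-0.0046,0.04,0,0.5],
  [0.0025,-0.0046,0.09,0,0.5],
  [0.0025,-0.0046,0.12,0,0.5],
  [0.0025,-0.0046,0.12,0,0.5],
  [0.0025,-0.0046,0.12,0,0.1],
  [0.0025,-0.0046,0.12,0,0.1],
  [0.0025,-0.0046,0.12,0,0.1],
  [0.0025,-0.0046,0.12,0,0.1],
], force=25)

```text
time_s: 13.38
ee_pos: [0.526, -0.066, 0.0627]
tool_rot: [3.14, 0.0, 1.443]
wrist_force: [-0.1, -0.2, 6.2]
gripper_width: 0.188
grip_force: 24.5
```

send_rows([
  [0,-0.012,0,0,0.1],
  [0,-0.028,0,0,0.1],
  [0,-0.044,0,0,0.1],
  [0,-0.058,0,0,0.1],
  [0,-0.07,0,0,0.1],
  [0,-0.071,0,0,0.1],
  [0,-0.071,0,0,0.1],
])

```text
time_s: 14.25
ee_pos: [0.4908, -0.0615, 0.0627]
tool_rot: [3.139, 0.0, 1.443]
wrist_force: [1.1, -0.1, 7.6]
gripper_width: 0.184
grip_force: 24.6
```

send_rows([
  [0.01,0,0.0003,0,0.1],
  [0.019,0,0.002,0,0.1],
  [0.028,0,0.004,0,0.1],
  [0.0374,0,0.0076,0,0.1],
  [0.046,0,0.0118,0,0.1],
  [0.054,0,0.0168,0,0.1],
  [0.054,0,0.0168,0,0.1],
])

```text
time_s: 15.12
ee_pos: [0.494, -0.0342, 0.0535]
tool_rot: [3.141, -0.0, 1.443]
wrist_force: [4.7, -0.8, 3.9]
gripper_width: 0.185
grip_force: 26.0
```

send_rows([
  [0,0,0,0,0.45],
  [0,0,0,0,0.45],
  [0,0,0,0,0.45],
  [0,0,-0.06,0,0.45],
  [-0.05,0,-0.16,0,0.5],
  [-0.12,0,-0.25,0,0.7],
  [-0.16,0,-0.27,0,0.8],
  [-0.16,0,-0.27,0,0.8],
])

```text
time_s: 16.12
ee_pos: [0.4833, -0.115, 0.1891]
tool_rot: [3.14, 0.0, 1.44]
wrist_force: [-0.4, 0.0, -1.1]
gripper_width: 0.798
grip_force: 0.0
```

```bash
python3 chk.py; cp $(ls -t pics/chk*|head -1) pics/laid.png; python3 -c "
from h import *
mv([.55,-.19,.2],1.4436)"
```

```text
[ 0.48330253 -0.11500783  0.18909464] 16.125
ring [ 0.606  -0.0759] r 0.0264 err vs seat [0.0001 0.0005] rim z 0.0699 tilt 0.004
knob pts 0 
row [-0.1334  0.1529 -0.0236] -0.0008 from [ 0.4828 -0.114   0.1882] [-3.1413e+00 -3.0000e-04  1.4412e+00] 16.175
```

View pics/laid.png

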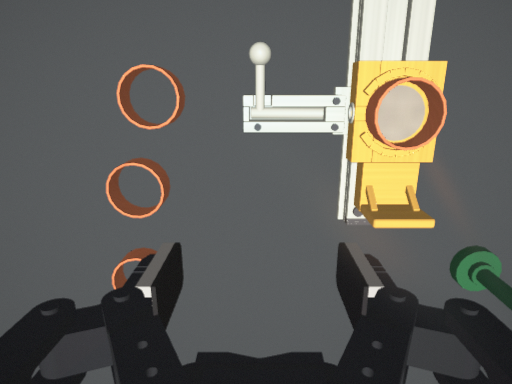

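The handle lies in the notch (knob at (260,54)), and the ring is still seated. The wrist camera rides on tool +x and would come near the guide while pushing, so I'll check turning the tool half round and the tamper clearance.

Run:
```python
from h import *
c=cal("wrist");k=onz(c,260,54,.0455)[:2];Y=np.array([[.9919,-.127],[.127,.9919]])
seat=np.array([.6059,-.0764]);print("knob rail",(Y@(k-seat))*1000+[0,-50],"expect -116,-3.2")
z=np.load("top.npz");ct=cal("top");P=cloud(ct,z["d"]);h=cv2.cvtColor(z["im"],cv2.COLOR_RGB2HSV);g=(h[...,0]>50)&(h[...,0]<90)&(h[...,1]>90)&(z["d"]>0)
print("tamper foot",np.median(P[g&(P[...,2]<.03)],0),"top",np.median(P[g&(P[...,2]>.17)],0))
print("guide",np.percentile(P[(h[...,0]>15)&(h[...,0]<32)&(h[...,1]>120)&(P[...,2]>.14)&(P[...,0]>.5)&(P[...,0]<.7)&(z["d"]>0)],[1,99],axis=0))
u=np.array([.127,.9919]);pp=seat-.088*u;print("plate",pp,"start TCP",pp-.028*u,"touch",pp-.0115*u,"end",pp+(.13-.0115)*u)
mv(np.r_[pp-.032*u,.19],1.4436+np.pi)
```

```text
knob rail [-116.53323574   -2.51934486] expect -116,-3.2
tamper foot [ 0.69637696 -0.25135953  0.01429393] top [ 0.69754889 -0.25368984  0.1890181 ]
guide [[0.60170596 0.03341887 0.16225383]
 [0.63892233 0.07167894 0.19912604]]
plate [ 0.594724  -0.1636872] start TCP [ 0.591168  -0.1914604] touch [ 0.5932635  -0.17509405] end [ 0.6097735  -0.04614705]
row [-0.1336  0.2349 -0.0036] 0.9992 from [ 0.4828 -0.114   0.1882] [-3.1413e+00 -3.0000e-04  1.4412e+00] 16.175
```

send_rows([
  [-0.03,0.05,0,-0.059,0],
  [-0.07,0.12,0,-0.118,0],
  [-0.11,0.18,0,-0.177,0],
  [-0.134,0.235,0,-0.236,0],
  [-0.134,0.235,0,-0.295,0],
  [-0.134,0.235,0,-0.354,0],
  [-0.134,0.235,0,-0.413,0],
  [-0.134,0.235,0,-0.472,0],
])

```text
time_s: 17.18
ee_pos: [0.5906, -0.1937, 0.1868]
tool_rot: [3.141, -0.003, 2.933]
wrist_force: [0.2, 0.5, -0.3]
gripper_width: 0.001
grip_force: 0.0
```

send_rows([
  [0,0,0,-0.059,0],
  [0,0,0,-0.118,0],
  [0,0,0,-0.177,0],
  [0,0,0,-0.236,0],
  [0,0,0,-0.295,0],
  [0,0,0,-0.354,0],
  [0,0,0,-0.413,0],
  [0,0,0,-0.472,0],
])

```text
time_s: 18.18
ee_pos: [0.5905, -0.1937, 0.1869]
tool_rot: [3.139, 0.001, -1.868]
wrist_force: [0.0, 0.8, 0.2]
gripper_width: -0.003
grip_force: 0.0
```

send_rows([
  [0,0,0,-0.056,0],
  [0,0,0,-0.056,0],
  [0,0,0,-0.056,0],
])

```text
time_s: 18.55
ee_pos: [0.5908, -0.1945, 0.1877]
tool_rot: [3.14, 0.0, -1.702]
wrist_force: [0.1, -0.1, -0.4]
gripper_width: -0.001
grip_force: 0.0
```

```bash
python3 tips.py 2>/dev/null | head -3;python3 - <<'E'
from h import *
mv([.5905,-.195,.046],1.4436+np.pi);print(observe()["qpos"])
E
```

```text
open -0.0013561865822191085
2437 [[-0.01, 0.0002, -0.0598], [0.0071, 0.0051, -0.0452], [0.0115, 0.0337, -0.012]]
2466 [[-0.0098, -0.0328, -0.0598], [0.0071, -0.0053, -0.0453], [0.0115, -0.0002, -0.0117]]
row [0.0007 0.0005 0.2838] -0.0012 from [ 0.5909 -0.1947  0.1879] [ 3.1407e+00  3.0000e-04 -1.7018e+00] 18.6
[-4.35809083e-01  4.97338161e-01  6.51619267e-02  1.13954008e+00
  5.94853554e-05 -1.87562272e+00]
```

send_rows([
  [0,0,0.1,0,0],
  [0,0,0.2,0,0],
  [0,0,0.284,0,0],
  [0,0,0.284,0,0],
  [-0.02,0,0.284,0,0],
  [-0.036,0,0.284,0,0],
  [-0.048,0,0.284,0,0],
  [-0.06,0,0.284,0,0],
])

```text
time_s: 19.6
ee_pos: [0.5958, -0.1656, 0.0475]
tool_rot: [-3.14, -0.001, -1.699]
wrist_force: [0.2, -1.7, 1.9]
gripper_width: -0.002
grip_force: 1.2
```

send_rows([
  [-0.025,0,0,0,0],
  [-0.05,0,0,0,0],
  [-0.075,0,0,0,0],
  [-0.1,0,0,0,0],
  [-0.125,0,0,0,0],
  [-0.15,0,0,0,0],
  [-0.175,0,0,0,0],
  [-0.19,0,0,0,0],
])

```text
time_s: 20.6
ee_pos: [0.607, -0.0703, 0.0463]
tool_rot: [3.141, 0.0, -1.698]
wrist_force: [1.0, -3.6, 0.9]
gripper_width: -0.002
grip_force: 1.2
```

```bash
python3 -c "
from h import *
mv([.6098,-.0461,.046],1.4436+np.pi)"; python3 chk.py 0.11
```

```text
row [-0.0487  0.0005  0.0006] -0.0002 from [ 0.607  -0.0703  0.0463] [ 3.1411e+00  2.0000e-04 -1.6985e+00] 20.6
[ 0.60695014 -0.07029626  0.04629365] 20.6Traceback (most recent call last):
  File "chk.py", line 10, in <module>
    r=np.hypot(*(q[:,:2]-x0).T);g=(r>.024)&(r<.029);p=q[g][:,:2];A=np.c_[2*p,np.ones(len(p))];x=np.linalg.lstsq(A,(p**2).sum(1),rcond=None)[0];x0=x[:2]
                 ~^^^^^^
IndexError: too many indices for array: array is 1-dimensional, but 2 were indexed
```

Pushing steadily at about 3.6 N, with roughly 24 mm left. Slow steps to the stop.

send_rows([
  [-0.014,0,0,0,0],
  [-0.026,0,0,0,0],
  [-0.036,0,0,0,0],
  [-0.042,0,0,0,0],
  [-0.046,0,0,0,0],
  [-0.046,0,0,0,0],
])

```text
time_s: 21.4
ee_pos: [0.6102, -0.0482, 0.0464]
tool_rot: [-3.141, 0.001, -1.699]
wrist_force: [-0.9, -0.0, 0.3]
gripper_width: -0.0
grip_force: 0.0
```

send_rows([
  [-0.002,0,0,0,0],
  [-0.004,0,0,0,0],
  [-0.004,0,0,0,0],
])

```text
time_s: 21.78
ee_pos: [0.6105, -0.0468, 0.0465]
tool_rot: [-3.141, -0.0, -1.699]
wrist_force: [0.6, -2.9, -0.1]
gripper_width: -0.002
grip_force: 1.4
```

send_rows([
  [-0.002,0,0,0,0],
  [-0.004,0,0,0,0],
  [-0.006,0,0,0,0],
  [-0.006,0,0,0,0],
])

```text
time_s: 22.28
ee_pos: [0.6105, -0.0468, 0.0466]
tool_rot: [-3.141, -0.006, -1.701]
wrist_force: [-1.7, -15.5, 0.8]
gripper_width: -0.001
grip_force: 8.2
```

It is against the stop: 15.5 N with no more motion. Back off, rise and check.

send_rows([
  [0.03,0,0,0,0],
  [0.09,0,0,0,0],
  [0.15,0,0,0,0],
  [0.16,0,-0.08,0,0],
  [0.16,0,-0.18,0,0],
  [0.16,0,-0.24,0,0],
  [0.16,0,-0.24,0,0],
  [0.16,0,-0.24,0,0],
])

```text
time_s: 23.28
ee_pos: [0.6, -0.1227, 0.1656]
tool_rot: [3.141, 0.001, -1.699]
wrist_force: [0.1, -0.0, -1.3]
gripper_width: 0.004
grip_force: 0.0
```

```bash
python3 chk.py 0.13
python3 - <<'E'
from h import *
s=observe();print(s["wrist_force"],s["ee_pos"])
for n in("top","scene"):
    c=cal(n);im,d=read_camera(n);P=cloud(c,d);h=cv2.cvtColor(im,cv2.COLOR_RGB2HSV)
    q=P[(h[...,0]>15)&(h[...,0]<34)&(h[...,1]>110)&(d>0)&(P[...,2]>.075)&(P[...,2]<.09)&(abs(P[...,0]-.6)<.06)&(P[...,1]>-.2)&(P[...,1]<.05)]
    if len(q): print(n,"pushtop",cv2.minAreaRect((q[:,:2]*1000).astype(np.float32))[0],"expect",np.array([.5949,-.1592])*1000+130*np.array([.127,.9919]))
a=im[150:290,150:370];cv2.imwrite("pics/end.png",cv2.resize(a,None,fx=3.5,fy=3.5)[...,::-1])
E
```

```text
[ 0.59998407 -0.12265679  0.1656322 ] 23.275
ring [0. 0.] r 0.0 err vs seat [-0.6224 -0.0525] rim z 0.0 tilt 0.0
knob pts 0 
[-0.31435596  0.09710495 -0.32431115] [ 0.59967566 -0.12256873  0.16515288]
top pushtop (610.5632934570312, -28.699142456054688) expect [611.41  -30.253]
scene pushtop (611.4254150390625, -32.379432678222656) expect [611.41  -30.253]
```

View pics/end.png

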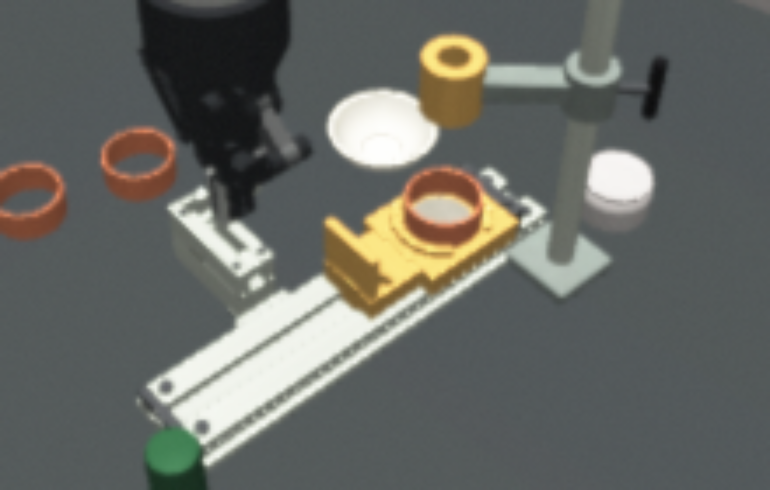

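The last picture shows the ring seated flat in the carriage (443,207) under the guide, with the carriage at the stop and the bystanders standing in place. The push plate's position matches full travel within camera error. The arm is clear, so I'm handing in.

```bash
python3 -c "
from workcell import *
print(finish_job())"
```

```text
the job is handed in; nothing more can be done
None
```

I handed the job in at about 23 s of the 54 s allowed: the ring lies flat in the seat, the pin is drawn about 35 mm with its handle down in the notch, and the carriage is against the end stop. The dish, tamper and tin were not moved, and no verdict came back. The fingertips sit 10–25 mm behind the reported TCP, not 17 mm ahead as stated, so I worked from the measured geometry.

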